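# Clear the panel board and hold its clamp open

## Robot

A 7-joint arm with a two-finger parallel gripper is mounted at the origin on the work surface. World frame = base frame: x ahead of the robot, y to its left, z up, the work surface at z = 0. Lengths are in m, angles in rad, forces in N, time in s.
With the tool pointing down it reaches from about 0.4 to 0.9 m from the base axis. Payload 5.5 kg.
Tool frame: the origin (TCP) lies midway between the tips of the shut fingers; the grasp point (between the pads) lies 19 mm behind it (manip.grip_depth is the distance from the TCP to the grasp point, in m); z points along the fingers, x is the direction in which the jaws open and shut, and the axes are right-handed (so a half turn about z gives the same grasp; the last joint's range is limited). The gripper opens to 92 mm and grips with 3 to 60 N. Pads are 19 mm wide; open, the fingers measure 130 mm over their backs; the gripper's body (75 mm by 190 mm) begins 47 mm behind the grasp point.
Start: joints at [-0.954, 0.501, -0.427, 1.55, 0.221, 1.138, -0.21], TCP at [0.225, 0.61, 0.227] pointing down, gripper open.
Joint ranges: [-2.88, 2.88], [-0.31, 2.03], [-1.54, 1.56], [0.2, 2.42], [-1.41, 4.55], [0.19, 2.02], [-2.57, 2.57]. Speed limits (rad/s): [2.57, 2.57, 3.14, 3.14, 3.14, 3.14, 3.14].

## Interface

Orientations are given as a unit quaternion [x, y, z, w].
In Python, from bench import manip, effector, viewer gives the robot as it stands. Calls block until the motion is done:
- manip.move_pose(position, orientation): joint-space move of the TCP to a pose.
- manip.servo_line(position, ori=None, vel=0.15): straight line of the TCP; ori=None keeps the orientation; vel is the mean speed in m/s.
- manip.movej(angles): joint-space move.
- effector.open_jaws() and effector.close(f_grip=None): open the fingers fully, or close them until they stop; f_grip is the grip in N (None keeps the last).
- manip.sleep(seconds).
- manip.solve_ik(position, orientation): joint angles nearest the present ones, or None.
- viewer.get_image(name): name is "scene" or "top" or "wrist"; returns the picture (420x560x3 uint8, red, green, blue); there is no depth.
- viewer.get_calibration(name): a dict with "vfov" (degrees; the focal length in pixels is half the picture's height over the tangent of half this angle, whatever the lens; pixels are square), "cx", "cy" (the principal point, pixels), "eye" and "attitude" of the camera in the world. Camera axes: x right, y down, z forward; pixel columns grow to the right and rows downward; lengths in m; the calibration is good to about 2 mm. A picture is of the moment at which its call begins: read the wrist's pose just before it. get_calibration takes no time and is no camera call; for the wrist camera it gives the pose at the moment of the call.
A pose or a line that the arm cannot do raises manip.PlanningError and nothing moves.
- manip.hand_in(): hands the job in, once; it reports no verdict.
Readings, each from a call of its own:
- manip.current_clock(): time.
- manip.current_q(): joint angles.
- manip.current_joint_velocities(): joint speeds.
- manip.current_tau(): joint torques, N m.
- manip.current_tool_pos(): TCP position.
- manip.current_tcp_rot(): TCP orientation.
- manip.current_force(): force on the tool from outside, world axes, zero at the start.
- manip.current_wrist_torque(): the same for the moment, N m.
- manip.current_finger_gap(): finger opening in m.
Only numpy, scipy, OpenCV 4.12 (cv2) and the standard library are available. Lean on these libraries where they do the work, as an engineer would, in place of code of your own. Each camera call takes 0.05 s, during which the arm holds its last target.

## Task

Get the painting board ready for a fresh panel: push the three loose chips of dried paint off its white bed into the metal catch trough at its end with the scraper block (do not touch the chips with the gripper), then set the scraper down flat on the table, clear of the board. Then swing the orange spring clamp arm off the bed, right round to its open stop, and finish while still holding it there against its spring; leave the bottle, the can and the jar where they stand.

Things in the scene. Friction and masses are not known exactly. Their poses are not given: they have to be found in the camera images.
- board: White board fixed to the table, place and yaw vary; origin on the table under it, z up. Flat bed 35 mm above the table: x -85 to 85, y -150 to 130 mm, no rims. Trough joins its +y edge. At rest the clamp arm lies across the bed at y -125 mm. Chips lie at x -45 to 45, y 0 to 100 mm. Steel clamp bracket at the corner x -150 to -75, y -185 to -100 mm, up to 56 mm high.
- trough (a point): Middle of the floor of the grey steel catch trough, fixed to the board's +y edge, at x 0, y 161 mm in the board's frame. Inside: y 130 (the bed's edge) to 192 mm, x -81 to 81 mm; floor 5 mm above the table; walls 4 mm thick, as high as the bed (35 mm).
- scraper_center (a point): Middle (half-way up, 29 mm above its underside) of the loose scraper block, 0.2 kg or so, standing on the table: a grey foot 130 x 40 x 14 mm (along its x, y, z) with a wooden rib on top, 80 mm long (x), 26 mm thick (y), up to 58 mm above the underside. Grasp the rib across its y. It is the same end for end.
- chip_red_center (a point): Centre of the red chip of dried paint, about 24 x 20 mm, 9 mm thick, about 11 g, loose on the bed.
- chip_blue_center (a point): Centre of the blue chip, same size.
- chip_yellow_center (a point): Centre of the yellow chip, same size.
- clamp (a joint): Angle of the orange clamp arm in rad: 0 at rest (arm along the board's +x, across the bed), growing as it swings clockwise seen from above towards the board's -y; hard stop, fully open, at 1.2. A spring always drives it back to 0: about 0.36 Nm at rest, 0.84 Nm at the stop (3 to 8 N at the pin), and it flies back if let go.
- clamp_pin (a point): Middle of the upright steel grip pin near the free end of the clamp arm, 110 mm from the pivot axis; moves with the arm. Pin 16 mm diameter, round, from 57 mm to 100 mm above the table (this point at 80 mm). The arm below it is a bar 20 mm wide, from 47 to 57 mm above the table.
- clamp_hinge (a point): Point on the vertical pivot axis of the clamp arm, at the height of point clamp_pin, at x -115, y -125 mm in the board's frame. The pivot with its spring is 42 mm across and up to 76 mm above the table.
- paint_bottle: Blue paint bottle with a black cap, 58 mm diameter, 135 mm high; origin at the centre of its underside. Bystander.
- paint_can: Can with a yellow label, 66 mm diameter, 110 mm high; origin at the centre of its underside. Bystander.
- medium_jar: Amber glass jar with a white cap, 64 mm diameter, 90 mm high; origin at the centre of its underside. Bystander.
Things that resemble listed ones, but are neither listed nor needed, are in the scene too. What is meant by the part that bears scraper_center is not red, and is the smaller of those in its own colour.

How it is judged:
By the outcome, as a careful person would: the job done as asked, in the order asked, and still so for the second after the job is handed in, while the arm keeps its last pose, push and grip.
It also fails if it takes over 59 s, if anything falls off the work surface, if the arm or the gripper's body presses on something with over 40 N, if the wrist force passes 120 N, or if a joint passes its speed limit or range.

## Working session

There is one attempt and no reset: what is moved stays moved. The work goes in short steps, each a Python script; the robot and the scene stay as the last script left them, time stands still between calls to the robot, and variables do not carry over. Pictures are saved under pics/ and viewed, and the job is handed in when it is done.

```bash
ls; mkdir -p pics; python3 - <<'E'
from bench import manip, effector, viewer
import cv2
for n in ["scene","top","wrist"]:
    c=viewer.get_calibration(n); print(n,c)
    im=viewer.get_image(n); cv2.imwrite(f"pics/a_{n}.png",im[:,:,::-1])
print(manip.current_clock(),manip.current_tcp_rot(),manip.current_finger_gap(),manip.grip_depth)
E
```

```text
pics
scene {'vfov': 48.80791971245594, 'cx': 283.5297817180288, 'cy': 216.2795058766351, 'eye': array([1.35202656, 0.42335969, 0.69690409]), 'attitude': array([ 0.46948089,  0.73917001, -0.4122865 , -0.25146617])}
top {'vfov': 55.244851058733985, 'cx': 277.2404468202937, 'cy': 211.28450279303868, 'eye': array([ 0.27887549, -0.01078112,  1.21933407]), 'attitude': array([ 0.70854073, -0.6989855 ,  0.06557582, -0.07133805])}
wrist {'vfov': 62.62261715993403, 'cx': 276.90921757282047, 'cy': 213.08528069859125, 'eye': array([0.15194357, 0.63639655, 0.38300141]), 'attitude': array([0.81162054, 0.56563588, 0.08240949, 0.12056872])}
0.15 [ 8.20505142e-01  5.71638664e-01 -6.17793292e-04  4.09692283e-04] 0.09171762468644731 0.0188
```

View pics/a_scene.png

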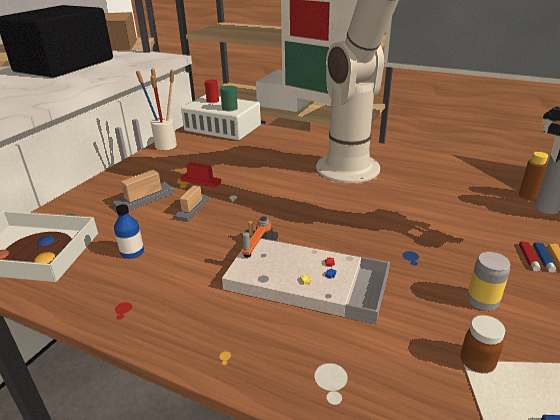

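View pics/a_top.png

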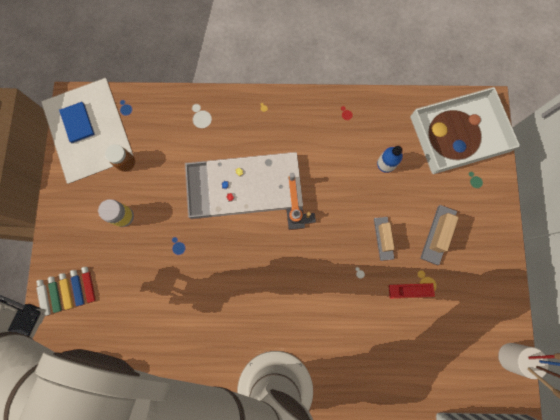

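View pics/a_wrist.png

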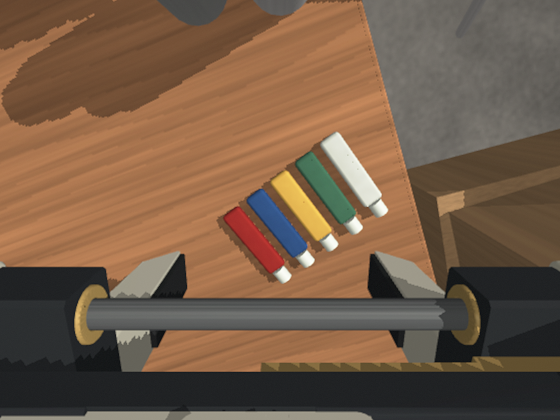

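In the top view there are three scraper-like blocks: small grey foot with wood rib at (385,238), large grey one at (440,235), red one at (411,291). The small grey one at (385,238) fits "not red, smaller of its colour". I'll confirm it in a crop and measure.

```bash
cat > h.py <<'E'
import numpy as np, cv2
from scipy.spatial.transform import Rotation as R
def ray(cal,u,v):
    f=210/np.tan(np.radians(cal['vfov'])/2)
    d=np.array([(u-cal['cx'])/f,(v-cal['cy'])/f,1.])
    return np.array(cal['eye']),R.from_quat(cal['attitude']).apply(d)
def onz(cal,u,v,z):
    e,d=ray(cal,u,v); return e+d*(z-e[2])/d[2]
def proj(cal,p):
    f=210/np.tan(np.radians(cal['vfov'])/2)
    c=R.from_quat(cal['attitude']).inv().apply(np.array(p)-cal['eye'])
    return c[0]/c[2]*f+cal['cx'],c[1]/c[2]*f+cal['cy']
def tri(obs):
    A=np.zeros((3,3));b=np.zeros(3)
    for c,u,v in obs:
        e,d=ray(c,u,v);d=d/np.linalg.norm(d);P=np.eye(3)-np.outer(d,d);A+=P;b+=P@e
    return np.linalg.solve(A,b)
E
python3 - <<'E'
import cv2
t=cv2.imread('pics/a_top.png')
cv2.imwrite('pics/b1.png',cv2.resize(t[195:310,350:480],None,fx=5,fy=5,interpolation=cv2.INTER_CUBIC))
cv2.imwrite('pics/b2.png',cv2.resize(t[140:240,175:325],None,fx=5,fy=5,interpolation=cv2.INTER_CUBIC))
s=cv2.imread('pics/a_scene.png')
cv2.imwrite('pics/b3.png',cv2.resize(s[205:330,215:400],None,fx=4,fy=4,interpolation=cv2.INTER_CUBIC))
E
```

```text
(no output)
```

View pics/b1.png

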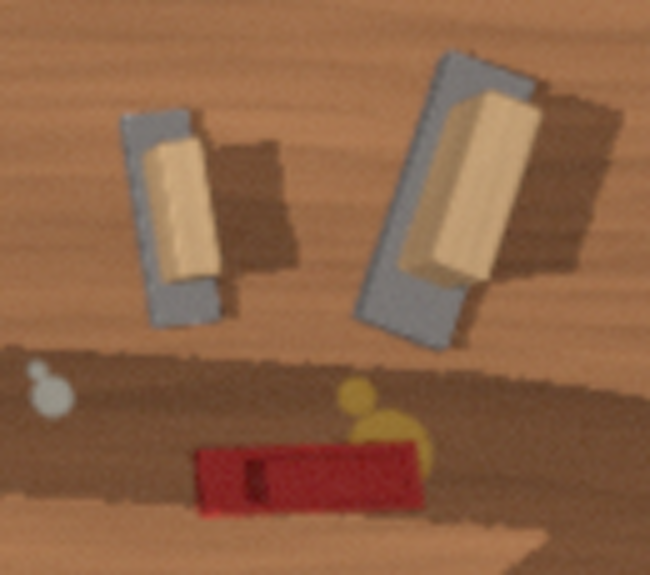

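View pics/b2.png

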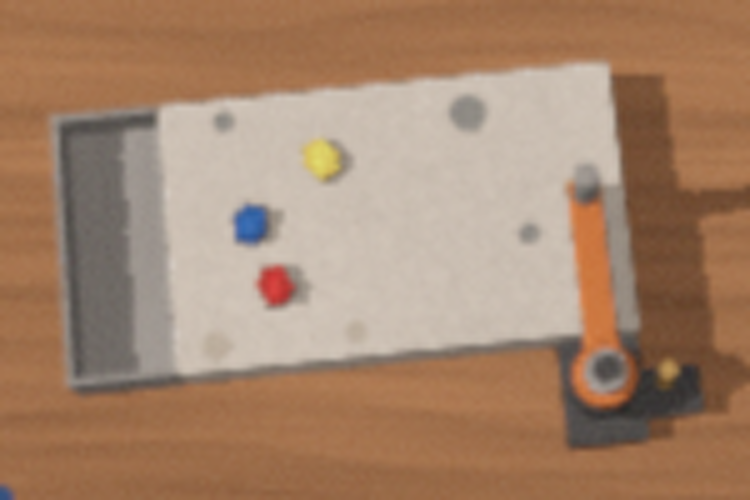

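View pics/b3.png

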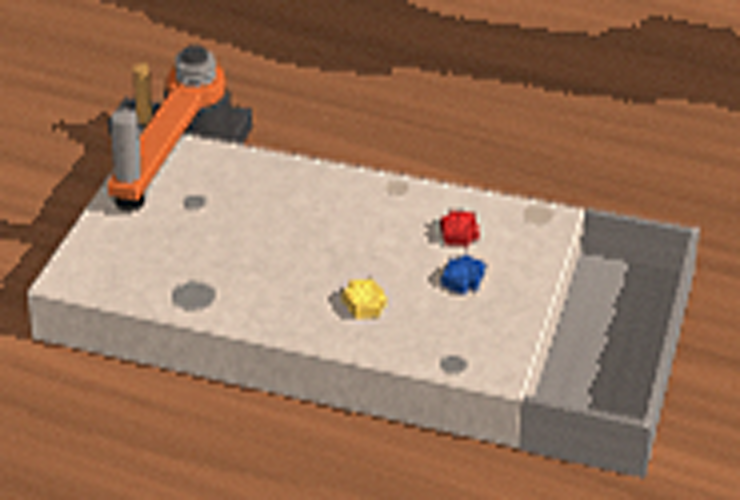

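The crops confirm it: the small grey scraper is in the first crop at (185,215). The board's +y trough end points left in the image, and the yellow, blue and red chips are near its middle. Next I'll fit poses from both views.

```bash
cat > fit.py <<'E'
from bench import viewer
from h import *
top=viewer.get_calibration('top'); sc=viewer.get_calibration('scene')
def T(x,y,x0=175,y0=140): return ((x+.5)/5-.5+x0,(y+.5)/5-.5+y0)
def S(x,y): return ((x+.5)/4-.5+215,(y+.5)/4-.5+205)
def fit2(B,W):
    B=np.array(B);W=np.array(W);cb,cw=B.mean(0),W.mean(0);H=(B-cb).T@(W-cw)
    th=np.arctan2(H[0,1]-H[1,0],H[0,0]+H[1,1]);Rm=np.array([[np.cos(th),-np.sin(th)],[np.sin(th),np.cos(th)]])
    t=cw-Rm@cb; return t,th,(B@Rm.T+t-W)*1000
if __name__=='__main__':
    print('TOP')
    pts=[(611,63,85,-150),(158,105,85,130),(52,118,85,196),(70,390,-85,196),(180,376,-85,130)]
    W=[onz(top,*T(u,v),.035)[:2] for u,v,_,_ in pts]
    t,th,r=fit2([(a/1e3,b/1e3) for *_,a,b in pts],W);print(t,np.degrees(th),r.round(1).tolist())
    print('SCENE')
    ps=[(30,295,85,-150),(522,402,85,130),(583,210,-85,130),(648,428,85,196),(697,230,-85,196)]
    W=[onz(sc,*S(u,v),.035)[:2] for u,v,_,_ in ps]
    t2,th2,r=fit2([(a/1e3,b/1e3) for *_,a,b in ps],W);print(t2,np.degrees(th2),r.round(1).tolist())
    # scraper
    it=cv2.imread('pics/a_top.png')
    foot=[(122,117),(188,108),(220,320),(153,328)]
    W=np.array([onz(top,*T(u,v,350,195),.014)[:2] for u,v in foot]);print('foot',W.round(4).tolist(),W.mean(0),np.linalg.norm(W[1]-W[2]),np.linalg.norm(W[0]-W[1]))
    d=W[1]-W[2]+W[0]-W[3];print('long axis yaw',np.degrees(np.arctan2(d[1],d[0])))
    rib=[(170,142),(203,138),(220,275),(188,281)]
    W=np.array([onz(top,*T(u,v,350,195),.058)[:2] for u,v in rib]);print('rib',W.mean(0),np.linalg.norm(W[1]-W[2]),np.linalg.norm(W[0]-W[1]))
    Rm=np.array([[np.cos(th),-np.sin(th)],[np.sin(th),np.cos(th)]])
    for n,a,b in [('y',(321,159),(365,298)),('b',(251,224),(464,273)),('r',(275,286),(460,228))]:
        w=onz(top,*T(*a),.04)[:2];w2=onz(sc,*S(*b),.04)[:2];print(n,w,w2,'board',Rm.T@(w-t))
    p=tri([(top,*T(588,168)),(sc,*S(123,115))]);print('pin top',p)
    print('pin expected', t+Rm@[-.005,-.125],'hinge',t+Rm@[-.115,-.125])
    for nm,u,v,z in [('bottle',396,151,.135),('jar',122,154,.09),('can',111,210,.11)]: print(nm,onz(top,u,v,z))
E
python3 fit.py
```

```text
TOP
[0.59734512 0.08218525] 6.732316978266028 [[0.7, 0.5], [-1.6, -1.0], [-0.1, -0.5], [1.3, 0.4], [-0.4, 0.6]]
SCENE
[0.5975272  0.08349962] 7.002518927531984 [[1.0, -2.7], [-0.3, -0.0], [-1.0, 0.3], [0.3, 1.8], [-0.1, 0.5]]
foot [[0.4985, -0.2942], [0.5046, -0.3345], [0.3761, -0.3487], [0.3707, -0.3086]] [ 0.43747135 -0.32149753] 0.12930931665546405 0.0407998768190834
long axis yaw 6.340251618707084
rib [ 0.43692275 -0.32461912] 0.08044118168465351 0.019552178443876786
y [0.63314313 0.11980075] [0.62979518 0.1196628 ] board [0.03996087 0.0331595 ]
b [0.59159184 0.16101218] [0.58724496 0.16116465] board [0.00352734 0.07895786]
r [0.55313015 0.14498414] [0.55018523 0.14469546] board [-0.03654813  0.06754924]
pin top [ 0.60992817 -0.04059052  0.10367871]
pin expected [ 0.60703346 -0.04253899] hinge [ 0.49779194 -0.05543439]
bottle [ 0.67005159 -0.334137    0.135     ]
jar [0.66740484 0.46182998 0.09      ]
can [0.49432071 0.46986713 0.11      ]
```

Both views agree: board at (0.5974, 0.083), yaw 6.85°; scraper at (0.437, −0.3215), yaw 6.3°. I'll check reachability for the whole plan before moving.

```bash
cat >> h.py <<'E'
def down(psi):
    x=np.array([np.cos(psi),np.sin(psi),0]);z=np.array([0,0,-1.]);y=np.cross(z,x)
    return R.from_matrix(np.stack([x,y,z],1)).as_quat()
BT=np.array([.5974,.0828]);BY=np.radians(6.85)
def bw(x,y): c,s=np.cos(BY),np.sin(BY); return BT+np.array([c*x-s*y,s*x+c*y])
HG=bw(-.115,-.125)
def pinat(a,r=.11): return HG+r*np.array([np.cos(BY-a),np.sin(BY-a)])
E
python3 - <<'E'
from bench import manip
from h import *
d=np.radians
for k in (90,-90):
    print(k,'scr',manip.solve_ik([.437,-.3215,.2],down(d(6.3+k))),manip.solve_ik([.437,-.3215,.022],down(d(6.3+k))))
    for y in (-.015,.125): print('bed',manip.solve_ik([*bw(0,y),.06],down(BY+d(k))))
    for a in (0,.6,1.2): print('pin',a,pinat(a),manip.solve_ik([*pinat(a),.064],down(BY-a+d(k))))
E
```

```text
90 scr [ 0.04622625  0.36115248  0.66490236  1.87923729 -0.26387657  0.98969205
  2.50701984] [ 0.38251077  0.58400007  0.25342252  1.97056032 -0.24170461  0.6157057
  2.4746593 ]
bed [ 0.0482939   0.60512848 -0.27154285  1.79284401  0.22024227  0.77318459
  1.35467137]
bed [-0.12939365  0.63659317 -0.34393989  1.75118718  0.28246686  0.80260667
  1.0815381 ]
pin 0 [ 0.6073445  -0.04190408] [ 0.17766851  0.59997814 -0.20262788  1.77837458  0.16236942  0.77945524
  1.58405648]
pin 0.6 [ 0.59567653 -0.10586294] [ 0.15485627  0.58537521 -0.03076899  1.79314739  0.02458638  0.76343905
  1.20179463]
pin 1.2 [ 0.54993265 -0.15206224] [ 0.11205346  0.54055635  0.14101014  1.88625482 -0.10963673  0.7221584
  0.80593558]
-90 scr [-0.06050198  0.39661028  0.80914863  1.88221204 -0.33762182  1.00464659
 -0.56645711] [-0.04124067  0.74706426  0.82416999  1.9840175  -0.79769177  0.7709294
 -0.19777213]
bed [-0.32760721  0.59798769  0.22471158  1.80692686 -0.18371205  0.75693675
 -1.45788225]
bed [-0.53084871  0.61676143  0.19584887  1.76645985 -0.16172508  0.77401382
 -1.70549656]
pin 0 [ 0.6073445  -0.04190408] [-0.19170705  0.60693645  0.28820197  1.79226878 -0.23362733  0.77573321
 -1.23580473]
pin 0.6 [ 0.59567653 -0.10586294] [-0.3654715   0.69134069  0.68070812  1.81183037 -0.56722448  0.84323815
 -1.45816471]
pin 1.2 [ 0.54993265 -0.15206224] [-0.56039612  0.88801675  1.12726897  1.90747593 -0.96486085  1.02081237
 -1.63997464]
```

```bash
python3 - <<'E'
from bench import manip, effector, viewer
from h import *
q=down(np.radians(6.3-90))
manip.move_pose([.437,-.3215,.17],q)
im=viewer.get_image('wrist');cv2.imwrite('pics/c_w.png',im[:,:,::-1])
manip.servo_line([.437,-.3215,.023],vel=.12)
print(manip.current_clock(),manip.current_force())
effector.close(30)
print(manip.current_finger_gap(),manip.current_tool_pos(),manip.current_force(),manip.current_clock())
cv2.imwrite('pics/c_w2.png',viewer.get_image('wrist')[:,:,::-1])
E
```

```text
4.9167 [ 0.59259891 -0.05808415  0.61965201]
0.02605341501932399 [ 0.43697519 -0.3216194   0.02297531] [ 0.730487   -0.77646171  0.14022556] 5.95
```

View pics/c_w2.png

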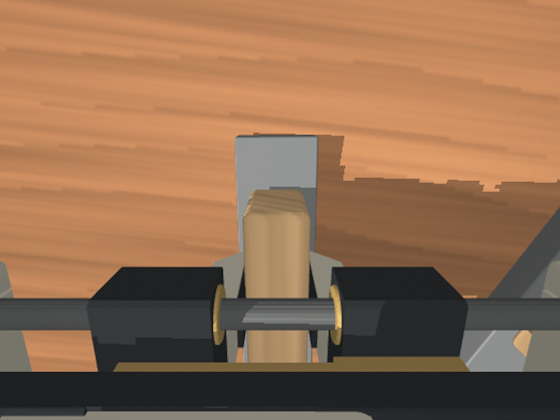

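The scraper is gripped: the gap is 26 mm and the foot is square in the view at (277,190). Now lift, carry and sweep.

```bash
python3 - <<'E'
from bench import manip, effector, viewer
from h import *
p=manip.current_tool_pos()
manip.servo_line([p[0],p[1],.15],vel=.15)
q=down(BY-np.pi/2)
manip.move_pose([*bw(0,-.015),.13],q)
manip.servo_line([*bw(0,-.015),.0605],vel=.1)
print(manip.current_clock(),manip.current_tool_pos(),manip.current_force(),manip.current_finger_gap())
manip.servo_line([*bw(0,-.015),.0592],vel=.02)
print(manip.current_tool_pos(),manip.current_force(),manip.current_wrist_torque())
cv2.imwrite('pics/d_s.png',viewer.get_image('scene')[:,:,::-1])
cv2.imwrite('pics/d_s_z.png',cv2.resize(viewer.get_image('scene')[180:330,215:400,::-1],None,fx=4,fy=4))
E
```

```text
9.4 [0.59975814 0.06767323 0.06084149] [ 0.0684992   0.19453483 -1.09083238] 0.025613356268999847
[0.59948864 0.06804782 0.05960569] [ 0.32483636  0.3525836  -2.18383908] [-0.0847988   0.1708798   0.02410847]
```

View pics/d_s_z.png

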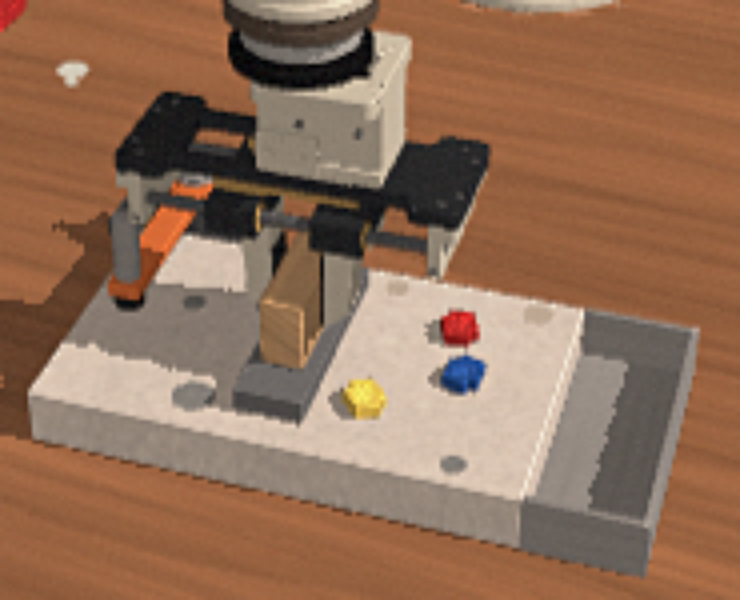

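The scraper hovers just behind the yellow chip at (365,398), square to the board, and the clamp is clear. Now the sweep.

```bash
python3 - <<'E'
from bench import manip, effector, viewer
from h import *
for y in (.05,.085,.126):
    manip.servo_line([*bw(0,y),.0592],vel=.07)
    print(manip.current_tool_pos()[2],manip.current_force(),manip.current_finger_gap())
manip.sleep(.2)
manip.servo_line([*bw(0,.09),.0600],vel=.1)
manip.servo_line([*bw(0,.05),.14],vel=.15)
print(manip.current_clock(),manip.current_finger_gap())
a=viewer.get_image('scene');cv2.imwrite('pics/e_s.png',cv2.resize(a[180:330,215:400,::-1],None,fx=4,fy=4))
b=viewer.get_image('top');cv2.imwrite('pics/e_t.png',cv2.resize(b[140:240,175:325,::-1],None,fx=5,fy=5))
E
```

```text
0.05926023014576985 [ 0.39503574 -0.5934902  -1.23894891] 0.025923459935158683
0.05914767601892908 [-0.98346345 -0.58089086 -1.64127728] 0.025535658753130522
0.059168595249525356 [ 0.11949451  0.16509675 -2.31808135] 0.02605292594709238
13.6667 0.025829050229480132
```

View pics/e_s.png

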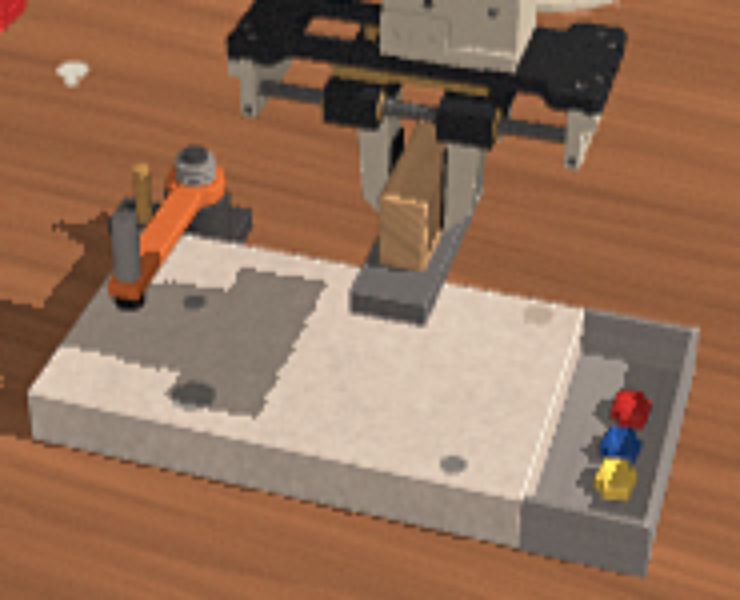

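View pics/e_t.png

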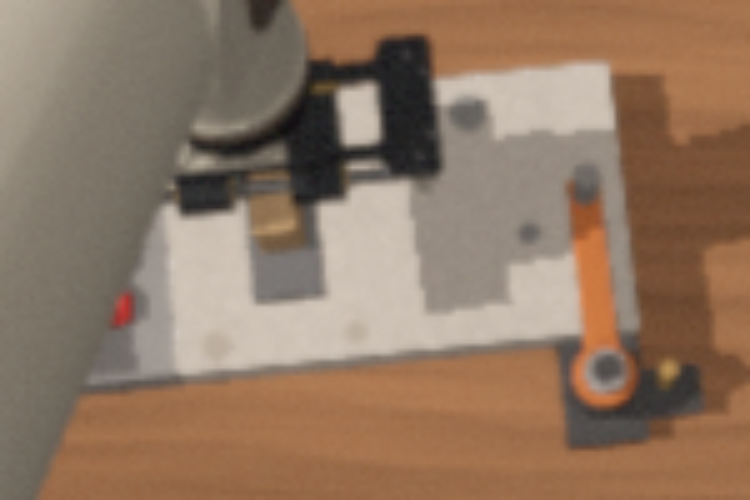

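All three chips lie in the trough (scene crop: red (632,408), blue (620,444), yellow (616,480)), and the bed is clear. The scraper goes back to its original free spot.

```bash
python3 - <<'E'
from bench import manip, effector, viewer
from h import *
q=down(np.radians(6.3-90))
manip.servo_line([*bw(0,.05),.17],vel=.15)
manip.move_pose([.437,-.3215,.12],q)
manip.servo_line([.437,-.3215,.030],vel=.12)
manip.servo_line([.437,-.3215,.0232],vel=.03)
print(manip.current_tool_pos(),manip.current_force())
z=.0232
while manip.current_force()[2]<1 and z>.0215:
    z-=.0004; manip.servo_line([.437,-.3215,z],vel=.02)
print(z,manip.current_tool_pos(),manip.current_force())
effector.open_jaws()
manip.servo_line([.437,-.3215,.15],vel=.2)
print(manip.current_clock(),manip.current_finger_gap())
cv2.imwrite('pics/f_w.png',viewer.get_image('wrist')[:,:,::-1])
E
```

```text
[ 0.43706304 -0.32146487  0.02325513] [-1.38337281 -1.30465464 -1.54170507]
0.022799999999999997 [ 0.4371045  -0.32149162  0.02300549] [0.09048267 0.73826146 1.32703788]
19.325 0.09172555694277149
```

View pics/f_w.png

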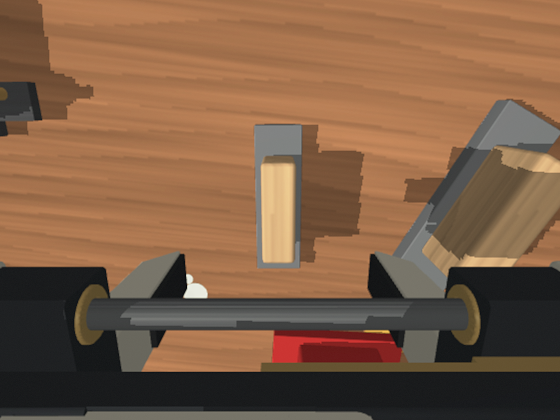

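The scraper stands flat on the table at (278,200). Now grasp the clamp pin.

```bash
python3 - <<'E'
from bench import manip, effector, viewer
from h import *
a=.01; q=down(BY-a+np.pi/2)
manip.move_pose([*pinat(a),.17],q)
cv2.imwrite('pics/g_w.png',viewer.get_image('wrist')[:,:,::-1])
manip.servo_line([*pinat(a),.110],vel=.15)
manip.servo_line([*pinat(a),.065],vel=.08)
print(manip.current_clock(),manip.current_force())
effector.close(40)
manip.sleep(.2)
print(manip.current_finger_gap(),manip.current_tool_pos(),pinat(a),manip.current_force(),manip.current_clock())
cv2.imwrite('pics/g_w2.png',viewer.get_image('wrist')[:,:,::-1])
cv2.imwrite('pics/g_s.png',cv2.resize(viewer.get_image('scene')[150:300,190:375,::-1],None,fx=4,fy=4))
E
```

```text
22.5667 [ 0.24970938 -0.13487112 -0.11651056]
0.015178759269012016 [ 0.607462   -0.0422515   0.06497366] [ 0.60747023 -0.04299686] [-0.05324922  3.88751053  0.15362968] 23.9417
```

View pics/g_w2.png

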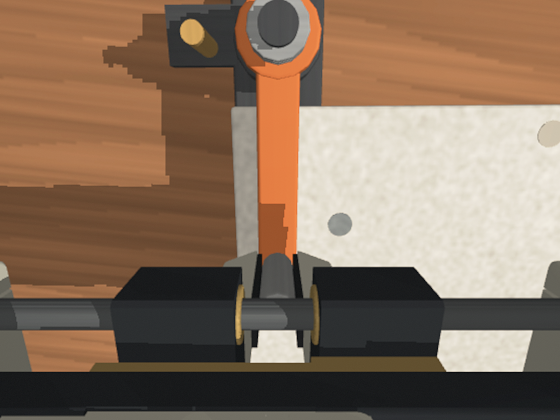

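View pics/g_s.png

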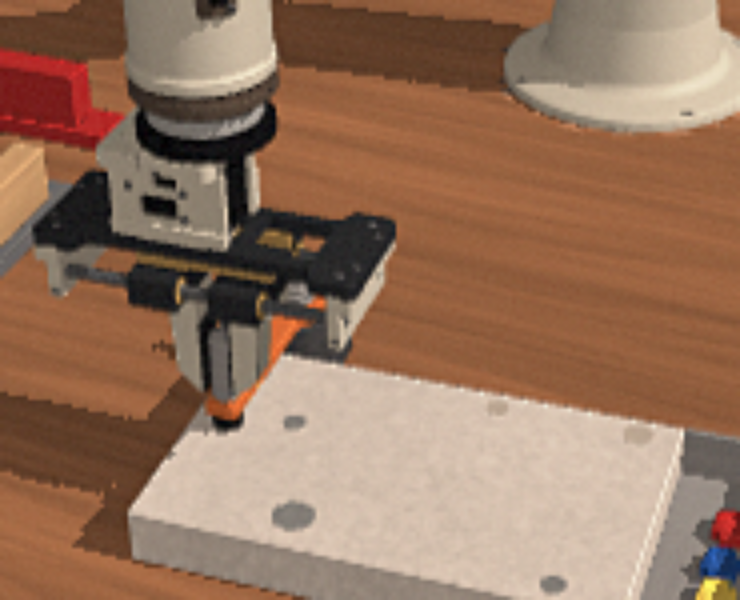

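The pin is between the pads (wrist view (277,265), gap 15.2 mm, 3.9 N spring reaction). I'll swing along the arc, monitoring force.

```bash
python3 - <<'E'
from bench import manip, effector, viewer
from h import *
cal=viewer.get_calibration('wrist'); print('hinge est',onz(cal,278,22,.076),HG)
for a in np.arange(.15,1.06,.15):
    manip.servo_line([*pinat(a),.065],down(BY-a+np.pi/2),vel=.07)
    f=manip.current_force();t=np.array([np.sin(BY-a),-np.cos(BY-a)]);r=np.array([np.cos(BY-a),np.sin(BY-a)])
    print(round(a,2),'tan %.1f rad %.1f z %.1f gap %.4f'%(f[:2]@t,f[:2]@r,f[2],manip.current_finger_gap()),manip.current_clock())
cv2.imwrite('pics/h_w.png',viewer.get_image('wrist')[:,:,::-1])
E
```

```text
hinge est [ 0.49851453 -0.05421308  0.076     ] [ 0.4981297  -0.05502383]
0.15 tan -3.5 rad -0.8 z -0.4 gap 0.0151 24.4083
0.3 tan -4.4 rad -1.9 z 1.3 gap 0.0149 24.7917
0.45 tan -5.3 rad -2.1 z 1.0 gap 0.0151 25.175
0.6 tan -5.6 rad -2.2 z 1.5 gap 0.0153 25.5583
0.75 tan -5.4 rad -3.3 z 0.1 gap 0.0153 25.9417
0.9 tan -5.8 rad -3.5 z -0.7 gap 0.0152 26.325
1.05 tan -5.9 rad -3.8 z -2.2 gap 0.0152 26.7083
```

View pics/h_w.png

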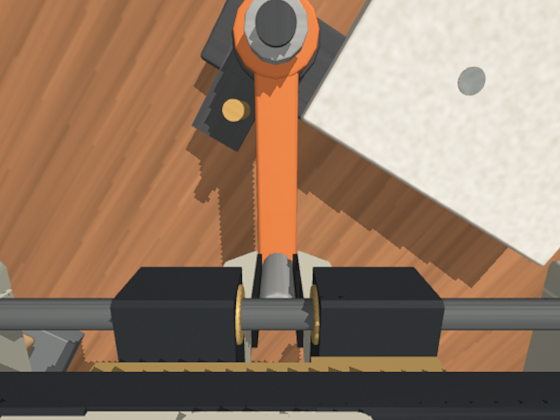

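The arm tracks well and is nearing the brass stop peg at (234,110). I'll creep up to the stop until the force jumps.

```bash
python3 - <<'E'
from bench import manip, effector, viewer
from h import *
a=1.05
while a<1.28:
    a+=.03 if a<1.14 else .01
    manip.servo_line([*pinat(a),.065],down(BY-a+np.pi/2),vel=.03)
    manip.sleep(.1)
    f=manip.current_force();p=manip.current_tool_pos();d=p[:2]-HG
    t=np.array([np.sin(BY-a),-np.cos(BY-a)])
    print(round(a,3),'actual %.4f'%(BY-np.arctan2(d[1],d[0])),'tan %.1f |f| %.1f gap %.4f'%(f[:2]@t,np.linalg.norm(f),manip.current_finger_gap()))
    if f[:2]@t<-18: break
manip.sleep(.5);print(manip.current_force(),manip.current_clock())
cv2.imwrite('pics/i_w.png',viewer.get_image('wrist')[:,:,::-1])
cv2.imwrite('pics/i_t.png',viewer.get_image('top')[:,:,::-1])
cv2.imwrite('pics/i_s.png',viewer.get_image('scene')[:,:,::-1])
E
```

```text
1.08 actual 1.0579 tan -5.3 |f| 6.3 gap 0.0155
1.11 actual 1.0875 tan -5.7 |f| 7.4 gap 0.0156
1.14 actual 1.1171 tan -5.6 |f| 7.4 gap 0.0152
1.15 actual 1.1265 tan -6.4 |f| 7.4 gap 0.0152
1.16 actual 1.1366 tan -5.1 |f| 7.0 gap 0.0152
1.17 actual 1.1463 tan -5.1 |f| 6.9 gap 0.0154
1.18 actual 1.1563 tan -6.9 |f| 8.4 gap 0.0148
1.19 actual 1.1662 tan -5.8 |f| 7.6 gap 0.0150
1.2 actual 1.1766 tan -6.2 |f| 7.5 gap 0.0154
1.21 actual 1.1864 tan -5.9 |f| 7.8 gap 0.0152
1.22 actual 1.1953 tan -6.4 |f| 8.1 gap 0.0151
1.23 actual 1.1968 tan -9.5 |f| 11.2 gap 0.0151
1.24 actual 1.1978 tan -10.9 |f| 13.3 gap 0.0154
1.25 actual 1.1987 tan -13.0 |f| 16.2 gap 0.0155
1.26 actual 1.1992 tan -15.5 |f| 19.1 gap 0.0152
1.27 actual 1.2000 tan -17.8 |f| 21.5 gap 0.0152
1.28 actual 1.2006 tan -20.1 |f| 24.8 gap 0.0153
[ 17.83668918  10.1295072  -14.09215394] 33.2333
```

View pics/i_w.png

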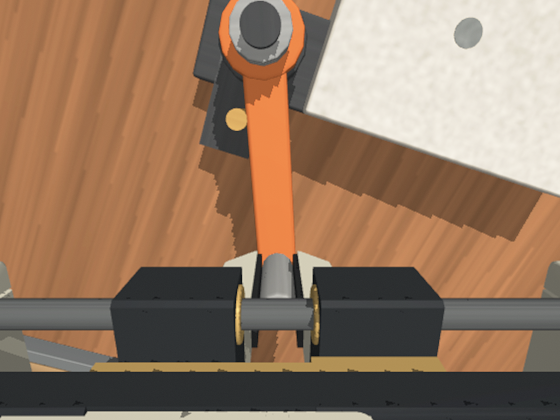

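View pics/i_s.png

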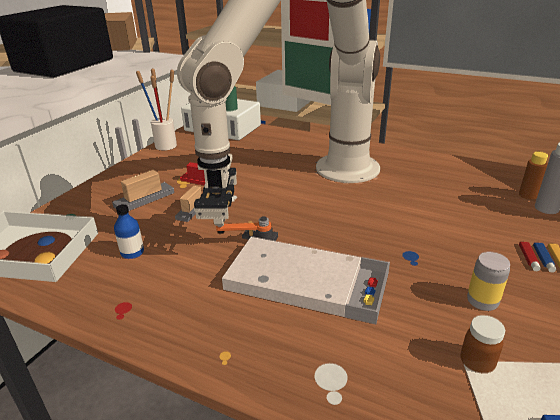

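View pics/i_t.png

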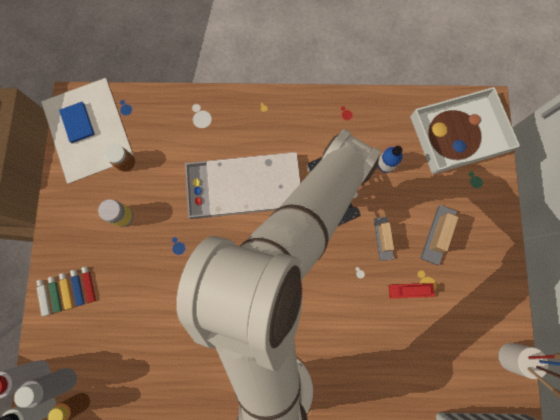

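The arm is at the stop: measured 1.20 rad, with a clear force rise from 6 to 20 N and the arm against the peg at (236,119). The push is steady, the chips are in the trough, and the scraper and bystanders are undisturbed.

```bash
python3 - <<'E'
from bench import manip
print(manip.current_force(),manip.current_finger_gap(),manip.current_clock())
manip.hand_in()
E
```

```text
[ 17.39219586   9.37641943 -14.69910578] 0.01524396430724736 33.3833
the job is handed in; nothing more can be done
```

The job is handed in at 33.4 s of the 59 s allowed.

- **Chips:** I swept all three with the small grey scraper. The last pictures show them in the trough, and no chips are left on the bed. The gripper never touched them.
- **Scraper:** It is flat on the table at its original spot, clear of the board and the clamp's swing.
- **Clamp:** I swung the arm round to its open stop and it is still gripped there. The gripper's position gives 1.20 rad. The sideways push rose from about 6 N to 20 N on contact, and the total wrist force was a steady 25 N.
- **Bystanders:** The bottle, can and jar look unmoved in the final views.

Two small disagreements showed up in the checks. The finger gap on the 16 mm pin read 15.2 mm. During the swing the gripper lagged its commanded angle by about 0.023 rad, so I went by the force rise and the measured position. No check failed.

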